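Park the salad spinner's crank just past its catch and lock it

TASK

Park the salad spinner: take the knob of its crank and turn the crank slowly clockwise without letting it spin, until you feel it go over the stiff point of its catch, and stop just past that. Then gently push the lock button at the edge of the lid fully down so that it stays down and holds the crank, and let go; the button only goes fully down just past the stiff point, so do not force it. Leave the other dishes where they are.

Things in the scene. Friction and masses are not known exactly. Their poses are not given: they have to be found in the camera images.
- spinner: Salad spinner, fixed by its suction foot to the 6 mm dish mat: clear bowl, flat white lid 202 mm across, lid top 140 mm above the origin. Origin: centre of the underside, z up. A crank disc (120 mm across, its top at 152 mm) turns on the lid about the spinner's z axis and carries one knob. The lock button stands on the lid 82 mm from the axis in the spinner's -y direction.
- axis_top (a point): Point on the crank's axis level with the disc's top face, 152 mm above the spinner's origin. The catch inside the lid cannot be seen: its one stiff point lies anywhere between 1.1 and 2.5 rad of crank angle. Over the last 0.5 rad before it the resistance at the knob climbs to about 8 to 18 N; past it, it drops to nothing or below within about 0.15 rad.
- crank_knob: Grey upright round knob on the crank disc, 20 mm across, 44 mm tall, 48 mm from the crank's axis; origin at its foot. It spins freely on its own pin, so the hand need not turn with it. More than 70 N of contact force is too much: grip lightly (20 N setting).
- knob_top (a point): Centre of the top of the crank knob, 44 mm above the crank disc's top face. Fingertips kept 14 mm or more above the disc's top clear the lock button as the knob goes round.
- crank (a joint): Crank angle, rad, growing clockwise seen from above; end stops at 0 and 3.6; at value c the knob lies at angle -c from the spinner's +x axis (counter-clockwise positive). Steady drag of about 1 N at the knob; stays where it is left. Must never turn faster than 6 rad/s. The lock button can go home only with the crank 0.22 to 0.52 rad past the top of the stiff point.
- lock_button (a joint): How far the lock button is pressed, m: 0 up, 0.012 fully down. It has no spring: it moves against a drag of 4 N and stays where left. If the crank is not just past the stiff point it is blocked at about 0.005.
- lock_cap: White round cap of the lock button, 20 mm across; origin at the centre of its top face, z up. It must never be pushed with more than 25 N.
- button_top (a point): Centre of the lock button's top face: 162 mm above the spinner's origin when up, 150 mm when fully down.
- ramekin: Bystander: white ceramic ramekin, 86 mm across, 48 mm tall, beside the spinner; origin under its centre.
- measuring_cup: Bystander: green plastic measuring cup with a handle, 76 mm across, 85 mm tall, beside the spinner; origin under its centre.
- pot_lid: Bystander: steel pot lid, 180 mm across, 42 mm tall with its knob; origin under its centre.
- clasp_tub: Bystander: small lidded plastic tub with a clasp, 86 x 116 x 60 mm; origin under its centre.
- spatula: Bystander: bamboo spatula, 280 mm long, lying flat.
- sponge: Bystander: dish sponge, 70 x 110 x 30 mm; origin under its centre.

How it is judged (in metres and radians):
On the way:
1. the crank is turned clockwise up to its catch, the lock button still up (value of joint crank above 1.05 rad and value of joint lock_button below 0.003 m), for 0.1 s.
At the end, for the whole second after the job is handed in: The lock button is fully down (pressed at least 10.5 of its 12 mm, which is possible only with the crank just past the stiff point), the crank is at rest, and every bystander is within 20 mm of where it stood (value of joint lock_button above 0.0105 m and velocity of joint crank between -0.05 and 0.05 rad/s); the robot touches nothing.
It fails at once if the crank spins away (faster than 6 rad/s) (velocity of joint crank above 6 rad/s or velocity of joint crank below -6 rad/s).
It fails at once if the lock button is forced (more than 25 N) (contact force between the fingers and lock_cap above 25 N).
It fails at once if the crank knob is squeezed or wrenched with more than 70 N (contact force between the fingers and crank_knob above 70 N).
It fails at once if a bystander is moved more than 20 mm (distance of any of ramekin, measuring_cup, pot_lid, clasp_tub, spatula, sponge from where it was at the start of the episode above 0.02 m).
It also fails if it takes over 67 s, if anything falls off the work surface, if the arm or the gripper's body presses on something with over 40 N, if the wrist force passes 120 N, or if a joint passes its speed limit or range.

ROBOT

A 6-joint arm with a two-finger parallel gripper is mounted at the origin on the work surface. World frame = base frame: x ahead of the robot, y to its left, z up, the work surface at z = 0. Lengths are in m, angles in degrees, forces in N, time in s.
With the tool pointing down it reaches from about 0.325 to 0.9 m from the base axis. Payload 6.1 kg.
Tool frame: the origin (TCP) lies between the finger pads; the fingertips stand 14 mm ahead of it and the grasp point (between the pads) lies 5 mm behind it; z points along the fingers, y is the line along which they close (so a half turn about z gives the same grasp; the last joint's range is limited). The gripper opens to 87 mm and grips with 3 to 60 N. Pads are 19 mm wide; open, the fingers measure 117 mm over their backs; the gripper's body (75 mm by 190 mm) begins 51 mm behind the grasp point.
Start: joints at [58.436, 12.628, 87.462, -0, 79.91, -7.225], TCP at [0.258, 0.569, 0.237] pointing down, gripper open.
Joint ranges: [-170.65, 170.65], [-52.31, 119.04], [5.05, 147.46], [-71.25, 251.25], [11.57, 151.72], [-153.62, 153.62]. Speed limits (degrees/s): [147.25, 147.25, 172.46, 180, 180, 180].

INTERFACE

Orientations are given as [roll, pitch, yaw] about the fixed x, y, z axes, in that order (R = Rz(yaw) Ry(pitch) Rx(roll)).
In Python, from rig import env gives the robot as it stands. The module is installed in compiled form; this text tells all that it offers.
- The arm moves only by the tool jog_arm, never from a script. Its argument "steps" is a list of rows, each a list of 4 numbers: the shift along the tool's x, y, z in a scale on which 1.0 is 60 cm, then the turn about the tool's z in shares of pi rad (1.0 is pi rad). In form: [[dx, dy, dz, twist], ...]. A call has 1 to 10 rows; each row is the pose to reach, as a shift and turn from the pose commanded when the call began, along the tool's axes at that moment; what a row does not reach only later rows make up. A row lasts 1/10 s, in which the tool goes at most 50 mm and 8.59 degrees, less where a joint would pass 70% of its speed; a pose out of reach is approached as far as the arm can. A call with a gripper value outside its range is refused whole. "fingers" is the opening, from 0 (shut) to 1 (fully open), set as the call begins (left out, the last holds). The fingers move at their own pace and stop on an object; "grip_force" is the grip in N (left out, the last holds). Time passes only in rows, so rows that repeat a pose let the fingers close. It gives the time, the measured TCP pose, the force, the opening and the grip force at its end, in the units of the state.
- env.get_obs(): the state, without advancing time (a new reading comes with each control period).
- env.camera(name): name is "scene" or "top" or "wrist"; returns the picture (420x560x3 uint8, blue, green, red); there is no depth.
- env.camera_info(name): a dict with "fx", "fy", "cx", "cy" (pixels), "R" (3x3) and "t" (3): a world point X has camera coordinates R X + t. Camera axes: x right, y down, z forward; pixel columns grow to the right and rows downward; lengths in m; the calibration is good to about 2 mm. A picture is of the moment at which its call begins: read the wrist's pose just before it. camera_info takes no time and is no camera call; for the wrist camera it gives the pose at the moment of the call.
- env.close_job(): hands the job in; it is judged then, once.
The state is a dict: "t": time; "q": joint angles; "joint_velocities": joint speeds; "joint_efforts": joint torques, N m; "tool_pos": TCP position; "ee_rot": TCP orientation; "ft_force": force on the tool from outside, world axes, zero at the start; "ft_torque": the same for the moment, N m; "opening": opening from 0.0 (shut) to 1.0 (fully open); "finger_force": force on a finger pad.
Only numpy, scipy, OpenCV 4.12 (cv2) and the standard library are available. Lean on these libraries where they do the work, as an engineer would, in place of code of your own. Each camera call takes 0.05 s, during which the arm holds its last target. There are 200 camera calls.

## Working session

There is one attempt and no reset: what is moved stays moved. The work goes in short steps, Python scripts to look and compute and a tool call to move; the robot and the scene stay as the last step left them, time stands still between calls to the robot, and variables do not carry over. Pictures are saved under pics/ and viewed, at most 10 in all, crops included, and the job is handed in when it is done.

Besides the shell and the picture viewer there is one more tool, called by a JSON object that holds its "name" and its "arguments", one argument or row to a line. jog_arm: Moves the arm, as the interface text tells. Its arguments: {"type":"object","properties":{"steps":{"type":"array","items":{"type":"array","items":{"type":"number"}}},"fingers":{"type":"number"},"grip_force":{"type":"number"}},"required":["steps"]}

```bash
mkdir -p pics; python3 - <<'E'
from rig import env
import cv2,numpy as np
o=env.get_obs();print({k:np.round(v,3) for k,v in o.items()})
for n in("scene","top"):
    cv2.imwrite(f"pics/{n}1.png",env.camera(n));i=env.camera_info(n);print(n,i)
E
```

```text
{'t': np.float64(0.0), 'q': array([ 5.8437e+01,  1.2677e+01,  8.7526e+01,  1.0000e-03,  7.9911e+01,
       -7.2240e+00]), 'joint_velocities': array([-0.005, -0.036,  0.012,  0.075,  0.106,  0.019]), 'joint_efforts': array([-1.0000e-03, -4.9462e+01, -3.8738e+01,  7.0000e-02,  5.7000e-02,
       -0.0000e+00]), 'tool_pos': array([0.257, 0.569, 0.235]), 'ee_rot': array([-1.79888e+02, -1.50000e-02,  1.55661e+02]), 'ft_force': array([ 0.17 , -0.587,  0.067]), 'ft_torque': array([ 0.006,  0.031, -0.039]), 'finger_force': np.float64(0.0), 'opening': np.float64(0.994)}
scene {'fx': 476.4962451721701, 'fy': 476.4962451721701, 'cx': 277.2304134468258, 'cy': 208.22645948991072, 'R': array([[ 0.83241475,  0.55386656, -0.01781891],
       [ 0.35681544, -0.5603115 , -0.74748495],
       [-0.42399107,  0.61585944, -0.6640397 ]]), 't': array([-0.44851839, -0.06260646,  1.68039348])}
top {'fx': 514.6052360370238, 'fy': 514.6052360370238, 'cx': 289.47880489557764, 'cy': 197.0993823454534, 'R': array([[-0.01822778, -0.99981148,  0.00668951],
       [-0.99697471,  0.01766963, -0.07569155],
       [ 0.07555908, -0.00804897, -0.99710884]]), 't': array([0.02488103, 0.55344476, 1.78284885])}
```

View pics/scene1.png

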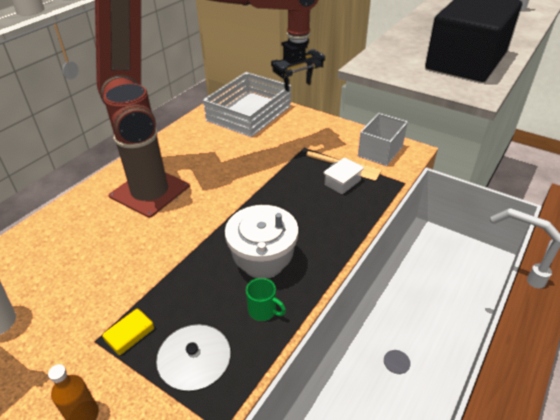

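View pics/top1.png

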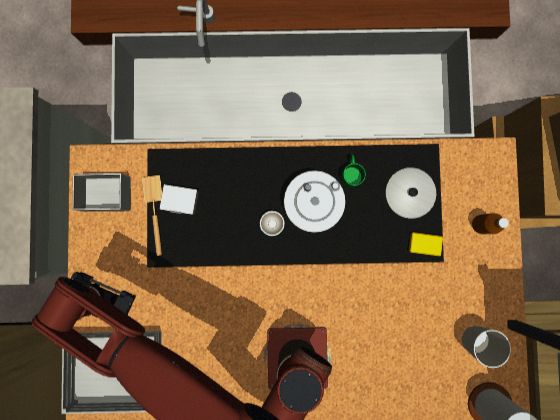

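The scene view shows the spinner at about (262,238), with the dark knob at (279,218) and the button at (262,247). In the top view the lid is at (315,201), with small round things at (307,187) and (335,186). I'll enlarge both.

```bash
python3 - <<'E'
import cv2,numpy as np
a=cv2.imread("pics/top1.png")[165:240,275:350];b=cv2.imread("pics/scene1.png")[200:275,222:302]
f=lambda x:cv2.resize(x,(400,400*x.shape[0]//x.shape[1]),interpolation=cv2.INTER_CUBIC)
a,b=f(a),f(b);h=max(len(a),len(b))
p=lambda x:np.pad(x,((0,h-len(x)),(0,0),(0,0)))
cv2.imwrite("pics/crop1.png",np.hstack([p(a),p(b)]))
E
```

```text
(no output)
```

View pics/crop1.png

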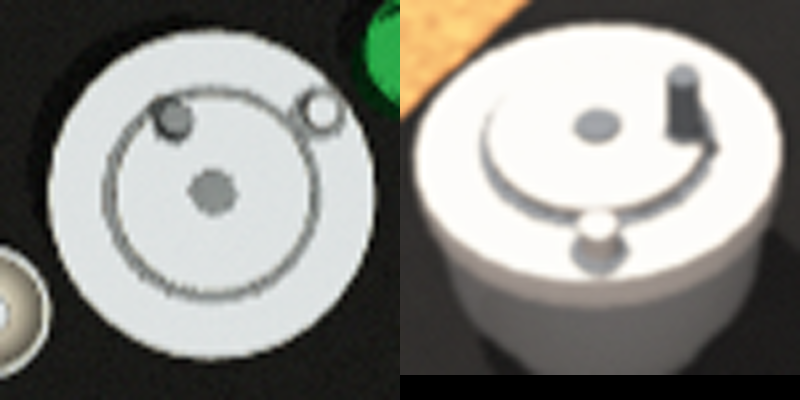

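The crop (top view at 5.33x) shows the knob top at (176,117), the button top at (322,110) and the lid centre at (212,194).

```bash
cat > h.py <<'E'
from rig import env
import cv2,numpy as np
def ray(i,u,v,z):
    d=i["R"].T@np.array([(u-i["cx"])/i["fx"],(v-i["cy"])/i["fy"],1]);c=-i["R"].T@i["t"]
    return c+d*(z-c[2])/d[2]
def tri(ii,uv):
    A=[];b=[]
    for i,(u,v) in zip(ii,uv):
        P=np.c_[i["R"],i["t"]];x=(u-i["cx"])/i["fx"];y=(v-i["cy"])/i["fy"]
        for r in(x*P[2]-P[0],y*P[2]-P[1]):A.append(r[:3]);b.append(-r[3])
    return np.linalg.lstsq(np.array(A),np.array(b),rcond=None)[0]
E
python3 - <<'E'
from h import *
T,S=env.camera_info("top"),env.camera_info("scene")
a=cv2.imread("pics/top1.png")
m=(a.min(2)>120).astype(np.uint8);m[:, :280]=0;m[:,350:]=0;m[:165]=0;m[240:]=0
c=max(cv2.findContours(m,0,1)[0],key=cv2.contourArea);e=cv2.fitEllipse(c);print(e)
ax=ray(T,*e[0],.146);print("axis",ax, "r edge",np.linalg.norm(ray(T,e[0][0]+e[1][0]/2,e[0][1],.146)-ax))
k=(274.6+176/5.333,164.6+117/5.333);b=(274.6+322/5.333,164.6+110/5.333)
sk=(221.6+684/5,199.6+75/5);sb=(221.6+599/5,199.6+220/5)
for n,p,q,z in(("knob",k,sk,.202),("btn",b,sb,.168)):
    for w in(ray(T,*p,z),ray(S,*q,z)):
        d=w-ax;print(n,w.round(4),"r",np.hypot(*d[:2]).round(4),"ang",np.degrees(np.arctan2(d[1],d[0])))
    print(tri([T,S],[p,q]))
E
```

```text
((314.1858215332031, 201.0912322998047), (60.24382781982422, 60.69966506958008), 165.9481964111328)
axis [ 0.52984432 -0.0643673   0.146     ] r edge 0.09828218155290276
knob [ 0.5725 -0.0414  0.202 ] r 0.0484 ang 28.255544699387688
knob [0.7562 0.07   0.202 ] r 0.2632 ang 30.70456595436142
[0.66963682 0.00448087 0.21510461]
btn [ 0.5785 -0.1313  0.168 ] r 0.0828 ang -54.02617608410492
btn [ 0.7551 -0.0189  0.168 ] r 0.2298 ang 11.414224882984142
[ 0.67144263 -0.08394606  0.1837012 ]
```

```bash
python3 - <<'E'
from h import *
T,S=env.camera_info("top"),env.camera_info("scene")
ax=np.array([.5298,-.0644,.146])
k=(274.6+176/5.333,164.6+117/5.333);b=(274.6+322/5.333,164.6+110/5.333)
sk=(221.6+284/5,199.6+75/5);sb=(221.6+199/5,199.6+220/5)
for n,p,q,z in(("knob",k,sk,.202),("btn",b,sb,.168)):
    w=ray(S,*q,z);d=w-ax;print(n,w.round(4),np.hypot(*d[:2]),np.degrees(np.arctan2(d[1],d[0])),tri([T,S],[p,q]))
def plan(t,yaw):
    o=env.get_obs();y=np.radians(o["ee_rot"][2]);d=np.array(t)-o["tool_pos"]
    X=np.array([np.cos(y),np.sin(y),0]);Y=np.array([np.sin(y),-np.cos(y),0])
    print("cm",100*d@X,100*d@Y,-100*d[2],"tw",np.radians(o["ee_rot"][2]-yaw))
plan([.572,-.0415,.26],208)
E
```

```text
knob [ 0.5765 -0.0445  0.202 ] 0.05077086894745534 23.069742505853682 [ 0.57344124 -0.04121584  0.19787927]
btn [ 0.58   -0.1311  0.168 ] 0.08346985439171216 -52.99604694558251 [ 0.57908397 -0.13097571  0.16731651]
cm -53.8339829739541 -42.65267127373211 -2.4469193026192797 tw -0.9134828083319809
```

The rows are not in the units I measure in: shifts go in shares of 60 cm and turns go in shares of pi rad. I convert before sending: -26.9 cm / 60 = -0.4483, -24.2 cm / 60 = -0.4033, -0.46 rad / 3.1416 = -0.1464.

{"name": "jog_arm", "arguments": {
  "steps": [
    [-0.045,-0.035,-0.04,-0.0146],
    [-0.09,-0.0717,-0.04,-0.0286],
    [-0.135,-0.1067,-0.04,-0.0446],
    [-0.18,-0.1417,-0.04,-0.0573],
    [-0.225,-0.1783,-0.04,-0.0732],
    [-0.27,-0.2133,-0.04,-0.0859],
    [-0.315,-0.2483,-0.04,-0.1019],
    [-0.3583,-0.285,-0.04,-0.1178],
    [-0.4033,-0.32,-0.04,-0.1305],
    [-0.4483,-0.355,-0.04,-0.1464]
  ],
  "fingers": 0.6,
  "grip_force": 20
}}

```text
t: 1.1
tool_pos: [0.4151, 0.2631, 0.2602]
ee_rot: [-180.0, -0.0, -177.9]
ft_force: [0.6, 0.5, 1.8]
opening: 0.598
finger_force: 0.0
```

```bash
cat >> h.py <<'E'
def plan(t,yaw):
    o=env.get_obs();y=np.radians(o["ee_rot"][2]);d=np.array(t)-o["tool_pos"]
    X=np.array([np.cos(y),np.sin(y),0]);Y=np.array([np.sin(y),-np.cos(y),0])
    print("t",o["t"],"at",o["tool_pos"],o["ee_rot"],"q6",o["q"][5])
    print("cm",100*d@X,100*d@Y,-100*d[2],"tw",np.radians((o["ee_rot"][2]-yaw+180)%360-180))
E
python3 -c "
from h import *
plan([.572,-.0415,.26],208)"
```

```text
t 1.1 at [0.41506846 0.26313712 0.26021024] [-1.79991458e+02 -2.51088996e-02 -1.77873882e+02] q6 -68.957004375405
cm -14.552170200856803 -31.02494441816394 0.021024499615812653 tw -0.45158442403762056
```

Converted, -31 cm / 60 = -0.5167, -30.5 cm / 60 = -0.5083, -0.45 rad / 3.1416 = -0.1432.

{"name": "jog_arm", "arguments": {
  "steps": [
    [-0.0267,-0.0567,0,-0.0159],
    [-0.0533,-0.115,0,-0.0318],
    [-0.0817,-0.1717,0,-0.0477],
    [-0.1083,-0.23,0,-0.0637],
    [-0.135,-0.2867,0,-0.0796],
    [-0.1617,-0.345,0,-0.0955],
    [-0.1883,-0.4017,0,-0.1114],
    [-0.215,-0.46,0,-0.1273],
    [-0.2383,-0.5083,0,-0.1432],
    [-0.2433,-0.5167,0,-0.1432]
  ]
}}

```text
t: 2.1
tool_pos: [0.5724, -0.0433, 0.2598]
ee_rot: [-180.0, -0.1, -152.3]
ft_force: [-0.0, 0.6, 0.6]
opening: 0.599
finger_force: 0.0
```

```bash
python3 -c "
from h import *
i=env.camera_info('wrist');w=env.camera('wrist');cv2.imwrite('pics/w1.png',w)
for n,p in (('knob',[.573,-.0415,.202]),('btn',[.5785,-.131,.168]),('axis',[.5298,-.0644,.158])):
    c=i['R']@np.array(p)+i['t'];print(n,i['cx']+i['fx']*c[0]/c[2],i['cy']+i['fy']*c[1]/c[2])
plan([.572,-.0415,.186],208)"
```

```text
knob 283.24722457109806 241.98390460825271
btn 170.56951295488483 177.14077883589425
axis 282.6777014491591 158.22948338451368
t 2.15 at [ 0.57213295 -0.04243777  0.25971746] [ 1.79979772e+02 -6.11852018e-02 -1.52387804e+02] q6 -129.71172697708136
cm -0.0316830116043231 0.08925827997785526 7.371746253888023 tw -0.006768449303664749
```

View pics/w1.png

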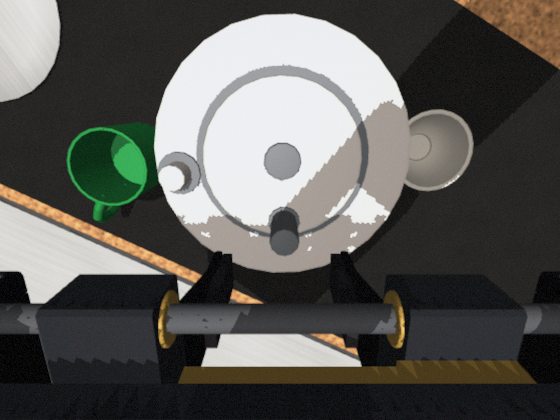

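The wrist view shows the knob top at (285,241) and the button at (173,177), both within 2 px of my predictions. I'll go down and grip.

Converted, 7.3 cm / 60 = 0.1217, 7 cm / 60 = 0.1167.

{"name": "jog_arm", "arguments": {
  "steps": [
    [0,0.0008,0.0333,0],
    [0,0.0008,0.0667,0],
    [0,0.0008,0.0917,0],
    [0,0.0008,0.1083,0],
    [0,0.0008,0.1167,0],
    [0,0.0008,0.1217,0],
    [0,0.0008,0.1217,0]
  ]
}}

```text
t: 2.85
tool_pos: [0.5716, -0.0396, 0.1878]
ee_rot: [-180.0, 0.0, -152.2]
ft_force: [0.2, 0.3, 0.8]
opening: 0.6
finger_force: 0.0
```

{"name": "jog_arm", "arguments": {
  "steps": [
    [0,0,0,0],
    [0,0,0,0],
    [0,0,0,0],
    [0,0,0,0],
    [0,0,0,0],
    [0,0,0,0]
  ],
  "fingers": 0,
  "grip_force": 20
}}

```text
t: 3.45
tool_pos: [0.5716, -0.0399, 0.1877]
ee_rot: [-180.0, 0.0, -152.2]
ft_force: [0.5, -1.5, 1.4]
opening: 0.221
finger_force: 20.0
```

Converted, -1.9 cm / 60 = -0.0317, 0.32 cm / 60 = 0.0053, 0.35 rad / 3.1416 = 0.1114.

{"name": "jog_arm", "arguments": {
  "steps": [
    [0,-0.004,0,0.0159],
    [0.0002,-0.008,0,0.0318],
    [0.0005,-0.012,0,0.0477],
    [0.0012,-0.016,0,0.0637],
    [0.0018,-0.02,0,0.0796],
    [0.0028,-0.024,0,0.0955],
    [0.004,-0.0278,0,0.1114],
    [0.0053,-0.0317,0,0.1273],
    [0.0053,-0.0317,0,0.1273]
  ]
}}

```text
t: 4.35
tool_pos: [0.5778, -0.0581, 0.1878]
ee_rot: [180.0, 0.0, -175.2]
ft_force: [1.2, 0.4, -0.3]
opening: 0.223
finger_force: 20.0
```

Converted, -1.44 cm / 60 = -0.024, -1.2 cm / 60 = -0.02, 0.3 rad / 3.1416 = 0.0955.

{"name": "jog_arm", "arguments": {
  "steps": [
    [0,-0.004,0,0.0159],
    [0.0002,-0.008,0,0.0318],
    [0.0005,-0.012,0,0.0477],
    [0.0012,-0.016,0,0.0637],
    [0.0018,-0.02,0,0.0796],
    [0.0028,-0.024,0,0.0955],
    [0.0028,-0.024,0,0.0955]
  ]
}}

```text
t: 5.05
tool_pos: [0.5773, -0.0726, 0.1877]
ee_rot: [-180.0, 0.0, 167.7]
ft_force: [1.2, -0.1, 1.2]
opening: 0.222
finger_force: 20.0
```

```bash
cat >> h.py <<'E'
def st():
    o=env.get_obs();A=np.array([.5298,-.0644]);d=o["tool_pos"][:2]-A;r=np.hypot(*d);a=np.arctan2(d[1],d[0])
    t=np.array([np.sin(a),-np.cos(a)]);f=o["ft_force"][:2]
    print("t",o["t"],"r",r.round(4),"c",(np.radians(36)-a).round(3),"Ftan",(f@t).round(2),"Frad",(f@d/r).round(2),"yaw-a",(o["ee_rot"][2]-np.degrees(a))%360)
E
python3 -c "
from h import *
st()"
```

```text
t 5.05 r 0.0482 c 0.8 Ftan -0.14 Frad 1.15 yaw-a 177.574753888592
```

Converted, -0.96 cm / 60 = -0.016, -0.72 cm / 60 = -0.012, 0.15 rad / 3.1416 = 0.0477.

{"name": "jog_arm", "arguments": {
  "steps": [
    [0,-0.004,0,0.0159],
    [0.0002,-0.008,0,0.0318],
    [0.0005,-0.012,0,0.0477],
    [0.0012,-0.016,0,0.0637],
    [0.0012,-0.016,0,0.0637]
  ]
}}

```text
t: 5.55
tool_pos: [0.5744, -0.0818, 0.1878]
ee_rot: [-180.0, 0.0, 156.3]
ft_force: [-0.1, -0.3, 1.1]
opening: 0.224
finger_force: 20.0
```

Converted, -0.48 cm / 60 = -0.008, -0.24 cm / 60 = -0.004, 0.1 rad / 3.1416 = 0.0318.

{"name": "jog_arm", "arguments": {
  "steps": [
    [0,-0.004,0,0.0159],
    [0.0002,-0.008,0,0.0318],
    [0.0002,-0.008,0,0.0318]
  ]
}}

```text
t: 5.85
tool_pos: [0.5722, -0.0861, 0.1877]
ee_rot: [-180.0, 0.0, 150.6]
ft_force: [-0.4, -0.1, 2.3]
opening: 0.223
finger_force: 20.0
```

```bash
python3 -c "
from h import *
st()"
```

```text
t 5.85 r 0.0477 c 1.1 Ftan 0.26 Frad -0.32 yaw-a 177.66484817764285
```

Converted, -0.72 cm / 60 = -0.012, -0.48 cm / 60 = -0.008, 0.15 rad / 3.1416 = 0.0477.

{"name": "jog_arm", "arguments": {
  "steps": [
    [0,-0.004,0,0.0159],
    [0.0002,-0.008,0,0.0318],
    [0.0005,-0.012,0,0.0477]
  ]
}}

```text
t: 6.15
tool_pos: [0.5685, -0.0918, 0.1877]
ee_rot: [180.0, -0.0, 142.0]
ft_force: [-0.5, 2.8, 2.3]
opening: 0.222
finger_force: 20.0
```

Converted, -0.48 cm / 60 = -0.008, -0.24 cm / 60 = -0.004, 0.1 rad / 3.1416 = 0.0318.

{"name": "jog_arm", "arguments": {
  "steps": [
    [0,-0.004,0,0.0159],
    [0.0002,-0.008,0,0.0318]
  ]
}}

```text
t: 6.35
tool_pos: [0.5654, -0.0954, 0.1877]
ee_rot: [180.0, -0.0, 136.3]
ft_force: [0.0, 2.0, 3.0]
opening: 0.226
finger_force: 20.0
```

Converted, -0.48 cm / 60 = -0.008, -0.24 cm / 60 = -0.004, 0.1 rad / 3.1416 = 0.0318.

{"name": "jog_arm", "arguments": {
  "steps": [
    [0,-0.004,0,0.0159],
    [0.0002,-0.008,0,0.0318]
  ]
}}

```text
t: 6.55
tool_pos: [0.5625, -0.0982, 0.1877]
ee_rot: [179.9, -0.0, 130.5]
ft_force: [2.8, 5.1, 1.4]
opening: 0.224
finger_force: 20.0
```

```bash
python3 -c "
from h import *
st()"
```

```text
t 6.55 r 0.047 c 1.431 Ftan -5.52 Frad -1.75 yaw-a 176.55851312944196
```

Resistance is starting to climb (about 5.5 N at c≈1.43). I'll take smaller steps.

Converted, -0.48 cm / 60 = -0.008, -0.24 cm / 60 = -0.004, 0.1 rad / 3.1416 = 0.0318.

{"name": "jog_arm", "arguments": {
  "steps": [
    [0,-0.004,0,0.0159],
    [0.0002,-0.008,0,0.0318],
    [0.0002,-0.008,0,0.0318]
  ]
}}

```text
t: 6.85
tool_pos: [0.5587, -0.1012, 0.1877]
ee_rot: [179.9, -0.0, 124.9]
ft_force: [0.6, 4.1, 2.3]
opening: 0.221
finger_force: 20.0
```

Converted, -0.24 cm / 60 = -0.004, 0.05 rad / 3.1416 = 0.0159.

{"name": "jog_arm", "arguments": {
  "steps": [
    [0,-0.004,0,0.0159],
    [0,-0.004,0,0.0159]
  ]
}}

```text
t: 7.05
tool_pos: [0.5569, -0.1024, 0.1877]
ee_rot: [179.9, -0.1, 122.0]
ft_force: [1.8, 4.9, 2.7]
opening: 0.223
finger_force: 20.0
```

Converted, -0.24 cm / 60 = -0.004, 0.05 rad / 3.1416 = 0.0159.

{"name": "jog_arm", "arguments": {
  "steps": [
    [0,-0.004,0,0.0159],
    [0,-0.004,0,0.0159]
  ]
}}

```text
t: 7.25
tool_pos: [0.5553, -0.1034, 0.1877]
ee_rot: [179.8, -0.1, 119.1]
ft_force: [3.3, 5.6, 1.4]
opening: 0.223
finger_force: 20.0
```

```bash
python3 -c "
from h import *
st()"
```

```text
t 7.25 r 0.0466 c 1.621 Ftan -5.84 Frad -2.93 yaw-a 176.02517990597235
```

Converted, -0.24 cm / 60 = -0.004, 0.05 rad / 3.1416 = 0.0159.

{"name": "jog_arm", "arguments": {
  "steps": [
    [0,-0.004,0,0.0159],
    [0,-0.004,0,0.0159]
  ]
}}

```text
t: 7.45
tool_pos: [0.5535, -0.1044, 0.1878]
ee_rot: [179.8, -0.1, 116.3]
ft_force: [4.8, 5.4, 0.1]
opening: 0.225
finger_force: 20.0
```

Converted, -0.24 cm / 60 = -0.004, 0.05 rad / 3.1416 = 0.0159.

{"name": "jog_arm", "arguments": {
  "steps": [
    [0,-0.004,0,0.0159],
    [0,-0.004,0,0.0159]
  ]
}}

```text
t: 7.65
tool_pos: [0.5519, -0.1052, 0.1878]
ee_rot: [179.7, -0.1, 113.4]
ft_force: [7.6, 7.7, -0.5]
opening: 0.222
finger_force: 20.0
```

Converted, -0.24 cm / 60 = -0.004, 0.05 rad / 3.1416 = 0.0159.

{"name": "jog_arm", "arguments": {
  "steps": [
    [0,-0.004,0,0.0159],
    [0,-0.004,0,0.0159]
  ]
}}

```text
t: 7.85
tool_pos: [0.5479, -0.1069, 0.1877]
ee_rot: [180.0, -0.1, 110.6]
ft_force: [-1.6, 4.2, 4.1]
opening: 0.22
finger_force: 20.0
```

```bash
python3 -c "
from h import *
st()"
```

```text
t 7.85 r 0.0461 c 1.797 Ftan -0.18 Frad -4.47 yaw-a 177.4954222850729
```

The catch gave way at c≈1.72. I'll turn about 0.3 rad further, to roughly 0.37 past the peak.

Converted, -1.39 cm / 60 = -0.0232, 0.03 cm / 60 = 0.0005, 0.29 rad / 3.1416 = 0.0923.

{"name": "jog_arm", "arguments": {
  "steps": [
    [0,-0.004,0,0.0159],
    [0.0002,-0.008,0,0.0318],
    [0.0005,-0.012,0,0.0477],
    [0.0012,-0.016,0,0.0637],
    [0.0018,-0.02,0,0.0796],
    [0.0025,-0.0232,0,0.0923],
    [0.0025,-0.0232,0,0.0923]
  ]
}}

```text
t: 8.55
tool_pos: [0.5341, -0.1097, 0.1877]
ee_rot: [-180.0, -0.2, 93.9]
ft_force: [-0.1, 8.3, 4.3]
opening: 0.224
finger_force: 20.0
```

```bash
python3 -c "
from h import *
st()"
```

```text
t 8.55 r 0.0455 c 2.105 Ftan -0.69 Frad -8.3 yaw-a 178.51926280482257
```

Converted, 0.1 cm / 60 = 0.0017.

{"name": "jog_arm", "arguments": {
  "steps": [
    [0.0017,0,0,0],
    [0.0017,0,0,0]
  ]
}}

```text
t: 8.75
tool_pos: [0.5341, -0.1096, 0.1876]
ee_rot: [-180.0, -0.1, 93.9]
ft_force: [-0.6, 5.6, 4.3]
opening: 0.223
finger_force: 20.0
```

Converted, 0.1 cm / 60 = 0.0017.

{"name": "jog_arm", "arguments": {
  "steps": [
    [0.0017,0,0,0],
    [0.0017,0,0,0],
    [0.0017,0,0,0],
    [0.0017,0,0,0]
  ],
  "fingers": 0.55
}}

```text
t: 9.15
tool_pos: [0.534, -0.11, 0.1873]
ee_rot: [-180.0, 0.0, 93.8]
ft_force: [-0.6, -0.9, 0.4]
opening: 0.489
finger_force: 0.0
```

Converted, -7 cm / 60 = -0.1167, -6 cm / 60 = -0.1.

{"name": "jog_arm", "arguments": {
  "steps": [
    [0,0,-0.0167,0],
    [0,0,-0.05,0],
    [0,0,-0.1,0],
    [0,0,-0.1167,0],
    [0,0,-0.1167,0]
  ]
}}

```text
t: 9.65
tool_pos: [0.5354, -0.1101, 0.26]
ee_rot: [179.8, 0.1, 93.8]
ft_force: [0.3, 0.0, -0.4]
opening: 0.551
finger_force: 0.0
```

```bash
python3 -c "
from h import *
T=env.camera_info('wrist');cv2.imwrite('pics/w2.png',env.camera('wrist'))
for n,p in (('btn',[.5785,-.131,.168]),('axis',[.5298,-.0644,.158]),('knob',[.5322,-.1123,.202])):
    c=T['R']@np.array(p)+T['t'];print(n,T['cx']+T['fx']*c[0]/c[2],T['cy']+T['fy']*c[1]/c[2])
plan([.5785,-.131,.21],126)"
```

```text
btn 334.7744371521346 249.11546459607496
axis 277.9682767835398 157.87466819503396
knob 276.7206048404488 240.37474949456964
t 9.7 at [ 0.53454476 -0.10979719  0.25810257] [1.79912010e+02 4.40803512e-02 9.37818860e+01] q6 -23.666691524388238
cm -2.405585919691543 4.246102108122007 4.810256755192929 tw -0.5623121678988134
```

View pics/w2.png

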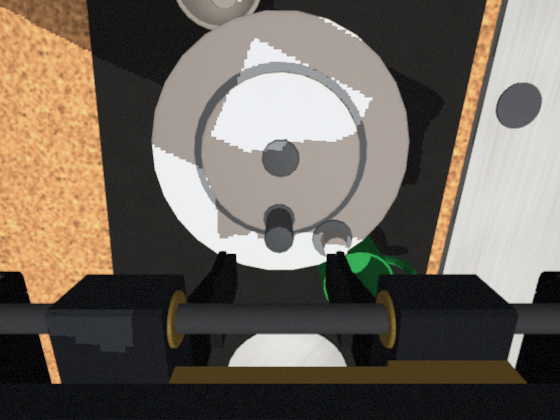

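The wrist view shows the knob at (279,240) and the button at (335,248), both as predicted. Next I move over the button with the fingers shut.

Converted, 6.2 cm / 60 = 0.1033, 5.5 cm / 60 = 0.0917, -0.56 rad / 3.1416 = -0.1783.

{"name": "jog_arm", "arguments": {
  "steps": [
    [-0.01,0.0167,0,-0.0446],
    [-0.02,0.035,0,-0.0891],
    [-0.03,0.0533,0,-0.1337],
    [-0.04,0.07,0,-0.1783],
    [-0.04,0.07,0.0333,-0.1783],
    [-0.04,0.07,0.0667,-0.1783],
    [-0.04,0.07,0.0917,-0.1783],
    [-0.04,0.07,0.1033,-0.1783],
    [-0.04,0.07,0.1033,-0.1783],
    [-0.04,0.07,0.1033,-0.1783]
  ],
  "fingers": 0,
  "grip_force": 20
}}

```text
t: 10.7
tool_pos: [0.5779, -0.1308, 0.1959]
ee_rot: [180.0, 0.0, 125.9]
ft_force: [-0.2, -0.4, 0.2]
opening: 0.005
finger_force: 0.0
```

```bash
python3 -c "
from h import *
plan([.5785,-.131,.182],126);o=env.get_obs();print(o['opening'],o['ft_force'])"
```

```text
t 10.7 at [ 0.5778842  -0.13084086  0.19590113] [1.79986417e+02 2.03720678e-02 1.25868735e+02] q6 -56.249253216943465
cm -0.0489781507089374 0.04057751076013505 1.3901125850366958 tw -0.0022910059243480873
0.004801219474548889 [-0.18705171 -0.36467101  0.24195221]
```

Contact should come 1.4 cm down. I'll push at 1 mm per row.

Converted, 1.6 cm / 60 = 0.0267, 1.4 cm / 60 = 0.0233.

{"name": "jog_arm", "arguments": {
  "steps": [
    [0,0,0.0067,0],
    [0,0,0.0133,0],
    [0,0,0.0183,0],
    [0,0,0.02,0],
    [0,0,0.0217,0],
    [0,0,0.0233,0],
    [0,0,0.025,0],
    [0,0,0.0267,0]
  ]
}}

```text
t: 11.5
tool_pos: [0.5777, -0.1308, 0.1799]
ee_rot: [180.0, 0.0, 125.9]
ft_force: [-1.6, 0.6, 2.6]
opening: 0.005
finger_force: 1.9
```

Converted, 0.2 cm / 60 = 0.0033, 0.1 cm / 60 = 0.0017.

{"name": "jog_arm", "arguments": {
  "steps": [
    [0,0,0.0017,0],
    [0,0,0.0033,0],
    [0,0,0.0033,0]
  ]
}}

```text
t: 11.8
tool_pos: [0.5777, -0.1308, 0.1774]
ee_rot: [-180.0, 0.0, 125.9]
ft_force: [-1.3, 0.1, 3.3]
opening: 0.006
finger_force: 1.4
```

Converted, 0.1 cm / 60 = 0.0017.

{"name": "jog_arm", "arguments": {
  "steps": [
    [0,0,0.0017,0],
    [0,0,0.0017,0]
  ]
}}

```text
t: 12.0
tool_pos: [0.5777, -0.1308, 0.1764]
ee_rot: [180.0, 0.0, 125.9]
ft_force: [-1.6, 0.6, 3.3]
opening: 0.008
finger_force: 1.3
```

Converted, 0.1 cm / 60 = 0.0017.

{"name": "jog_arm", "arguments": {
  "steps": [
    [0,0,0.0017,0],
    [0,0,0.0017,0]
  ]
}}

```text
t: 12.2
tool_pos: [0.5777, -0.1308, 0.1754]
ee_rot: [180.0, -0.0, 125.9]
ft_force: [-2.0, -0.3, 2.8]
opening: 0.008
finger_force: 1.3
```

Converted, 0.1 cm / 60 = 0.0017.

{"name": "jog_arm", "arguments": {
  "steps": [
    [0,0,0.0017,0],
    [0,0,0.0017,0]
  ]
}}

```text
t: 12.4
tool_pos: [0.5777, -0.1308, 0.1744]
ee_rot: [180.0, 0.0, 125.9]
ft_force: [-2.2, -0.0, 3.3]
opening: 0.006
finger_force: 1.3
```

Converted, 0.1 cm / 60 = 0.0017.

{"name": "jog_arm", "arguments": {
  "steps": [
    [0,0,0.0017,0],
    [0,0,0.0017,0]
  ]
}}

```text
t: 12.6
tool_pos: [0.5777, -0.1308, 0.1734]
ee_rot: [180.0, 0.0, 125.9]
ft_force: [-1.2, 0.5, 3.2]
opening: 0.007
finger_force: 1.3
```

It moves freely past the blocking depth, so I'll continue.

Converted, 0.2 cm / 60 = 0.0033, 0.1 cm / 60 = 0.0017.

{"name": "jog_arm", "arguments": {
  "steps": [
    [0,0,0.0017,0],
    [0,0,0.0033,0],
    [0,0,0.0033,0]
  ]
}}

```text
t: 12.9
tool_pos: [0.5777, -0.1308, 0.1714]
ee_rot: [180.0, 0.0, 125.9]
ft_force: [-0.9, -0.1, 2.7]
opening: 0.007
finger_force: 1.2
```

Converted, 0.1 cm / 60 = 0.0017.

{"name": "jog_arm", "arguments": {
  "steps": [
    [0,0,0.0017,0],
    [0,0,0.0017,0]
  ]
}}

```text
t: 13.1
tool_pos: [0.5777, -0.1308, 0.1705]
ee_rot: [180.0, 0.0, 125.9]
ft_force: [-1.4, 0.4, 2.7]
opening: 0.008
finger_force: 1.3
```

Converted, 0.05 cm / 60 = 0.0008.

{"name": "jog_arm", "arguments": {
  "steps": [
    [0,0,0.0008,0],
    [0,0,0.0008,0]
  ]
}}

```text
t: 13.3
tool_pos: [0.5777, -0.1308, 0.1704]
ee_rot: [180.0, 0.0, 125.9]
ft_force: [-1.9, 1.4, 5.8]
opening: 0.006
finger_force: 2.6
```

Converted, 0.04 cm / 60 = 0.0007.

{"name": "jog_arm", "arguments": {
  "steps": [
    [0,0,0.0007,0],
    [0,0,0.0007,0]
  ]
}}

```text
t: 13.5
tool_pos: [0.5777, -0.1308, 0.1704]
ee_rot: [180.0, 0.0, 125.9]
ft_force: [-2.8, 1.4, 7.4]
opening: 0.003
finger_force: 3.6
```

The button has hit its bottom stop: there was no further motion and the force rose. I'll retreat and check.

Converted, -9 cm / 60 = -0.15, -8 cm / 60 = -0.1333.

{"name": "jog_arm", "arguments": {
  "steps": [
    [0,0,-0.005,0],
    [0,0,-0.025,0],
    [0,0,-0.0667,0],
    [0,0,-0.1333,0],
    [0,0,-0.15,0],
    [0,0,-0.15,0]
  ]
}}

```text
t: 14.1
tool_pos: [0.5792, -0.1313, 0.2628]
ee_rot: [179.8, 0.3, 125.9]
ft_force: [-0.6, -0.1, -0.0]
opening: 0.005
finger_force: 0.0
```

```bash
python3 - <<'E'
from h import *
a=env.camera("scene")[200:275,222:302];b=env.camera("wrist")
cv2.imwrite("pics/fin.png",np.hstack([cv2.resize(a,(400,375),interpolation=2),cv2.resize(b,(400,300))[:300].copy() if 0 else cv2.resize(b,(400,375))]))
print(env.get_obs()["ft_force"])
E
```

```text
[ 0.2563554  0.1729525 -0.5036328]
```

View pics/fin.png

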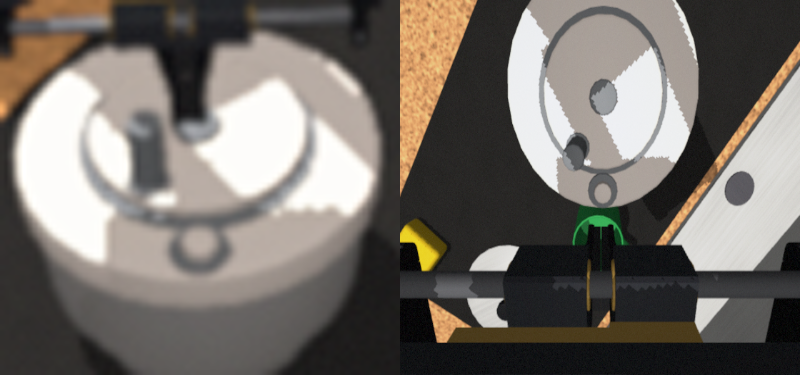

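The scene half shows the button sunk into its collar at about (200,247). The knob stands clear at (145,150), and the fingers touch nothing. I'm handing it in.

```bash
python3 -c "
from rig import env
print(env.close_job())"
```

```text
the job is handed in; nothing more can be done
None
```

I turned the crank to about 0.38 rad past its stiff point and pressed the lock button to its stop (7.4 N wrist force at the last push), then let go and handed the job in at about 14 s; no verdict was returned.

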